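# Set the overload stop of the weighing stand with its basket hung

### The job

Set the overload stop on the weighing stand: first hang the empty metal basket by its handle bar on the stand's hook and let go of it, then screw the brass knurled nut on top clockwise until it bottoms out, and back it off a quarter turn. Finish while still gripping the nut there, with the basket hanging still on the hook, and leave everything else on the bench where it is.

Things in the scene. Friction and masses are not known exactly. Their poses are not given: they have to be found in the camera images.
- stand: weighing stand, fixed: dark base plate 170 x 150 x 14 mm, white 40 mm square column, grey head 56 x 64 mm with its top 215 mm up. Origin on the bench under the column's axis, z up. Hook: level 8 mm steel rod, 170 mm up (centre line), from the column along the stand's own -x to 120 mm from the column axis, where its end turns up (top of that end 188 mm up)
- hook_seat (a point): the place on the hook, 80 mm along -x from the column axis and 177 mm above the bench, where the centre line of the basket's handle bar lies when it hangs there (7 mm above the rod's centre line). Axes as the stand's
- nut_center (a point): centre of the brass knurled stop nut on top of the stand's head, on the column axis: round, 40 mm diameter, 34 mm tall, this point at half height; a red radial mark on top shows how it is turned. Bottomed out, its underside sits on the head and this point is 232 mm above the bench. The stud's plain end reaches 260 mm
- nut (a joint): turn of the stop nut in rad: 0 = bottomed out at a hard stop; grows as it is unscrewed (counter-clockwise from above), clockwise screws it down. Rises 3 mm per full turn; friction about 0.05 N m, no spring, stays where it is left. Starts already on the thread, 1.2 to 2.8 rad up; 5 rad at most
- basket_grip (a point): centre of the green grip tab of the loose weighing basket (0.11 to 0.23 kg): a block 24 x 14 x 42 mm (x, y, z) standing on the middle of the handle bar; pinch it across its 14 mm, along y. 139 mm above the basket's underside; z up
- basket_bar (a point): middle of the basket's handle bar: 6 mm steel rod along the basket's y, 115 mm above its underside, 24 mm below the tab's centre. The open metal basket is 80 x 80 mm, 45 mm tall; under the bar is a free loop 67 mm high, 75 mm wide, open to the basket's +x and -x, for the hook to pass through. The same turned half round
- beaker_mid (a point): clear glass beaker, 70 mm wide, 90 mm tall; point 45 mm up its axis; bystander
- reagent_mid (a point): amber reagent bottle with blue cap, 64 mm wide, 130 mm tall; point 65 mm up its axis; bystander
- jar_mid (a point): white plastic jar, 68 mm wide, 85 mm tall; point 42 mm up its axis; bystander
- weight_mid (a point): steel calibration weight with a knob on top, 38 mm wide, 56 mm tall; point 28 mm up its axis; bystander
- tips_mid (a point): blue pipette-tip box, 85 x 120 x 60 mm (x, y, z); point at its centre; bystander
Mind the look-alikes: they are no part of the job. What is shaped like the part that bears basket_grip but purple or turquoise is not meant.

How it is judged:
By the outcome, as a careful person would: the job done as asked, in the order asked, and still so for the second after the job is handed in, while the arm keeps its last pose, push and grip.
It also fails if it takes over 72 s, if anything falls off the work surface, if the arm or the gripper's body presses on something with over 40 N, if the wrist force passes 120 N, or if a joint passes its speed limit or range.

### The arm

A 6-joint arm with a two-finger parallel gripper is mounted at the origin on the work surface. World frame = base frame: x ahead of the robot, y to its left, z up, the work surface at z = 0. Lengths are in mm, angles in rad, forces in N, time in s.
With the tool pointing down it reaches from about 350 to 875 mm from the base axis. Payload 4.2 kg.
Tool frame: the origin (TCP) lies at the very end of the fingers, on their centre line; the grasp point (between the pads) lies arm.hold_point_z behind it (arm.hold_point_z is the distance from the TCP to the grasp point, in mm); y points along the fingers, x is the direction in which the jaws open and shut, and the axes are right-handed (so a half turn about y gives the same grasp; the last joint's range is limited). The gripper opens to 85 mm and grips with 20 to 120 N. Pads are 22 mm wide; open, the fingers measure 114 mm over their backs; the gripper's body (76 mm by 85 mm) begins 54 mm behind the grasp point. The pads swing forward as they close: fully open they stand 13 mm farther back than shut.
Start: joints at [-0.96, 0.385, 0.008, 0, -1.194, -0.259], TCP at [215.382, -586.694, 231.312] pointing down, gripper open.
Joint ranges: [-3.14, 3.14], [-1.21, 2.06], [-1.07, 1.41], [-3.16, 2.05], [-2.99, -0.16], [-3.1, 3.1]. Speed limits (rad/s): [2.79, 2.79, 3.14, 3.14, 3.14, 3.14].

### API

Orientations are given as a unit quaternion [x, y, z, w].
In Python, from bench import arm gives the robot as it stands.
- The arm moves only by the shell command python3 -m creep 'ROWS'. ROWS is JSON, a list of rows, each a list of 3 entries, a list of its own where there are three numbers: the shift along the world's x, y, z in mm, then the turn, a rotation vector about the world's x, y, z in rad, then the gripper command: -1 is shut, 1 is fully open, values between are in proportion. In form: [[[dx, dy, dz], [wx, wy, wz], jaw], ...]. A call has 1 to 12 rows; each row is the pose to reach, as a shift and turn from the pose commanded when the call began; what a row does not reach only later rows make up. A row lasts 1/12 s, in which the tool goes at most 41.7 mm and 7.16 degrees, less where a joint would pass 70% of its speed; a pose out of reach is approached as far as the arm can. A call with a gripper value outside its range is refused whole. The fingers move at their own pace and stop on an object; the grip force is fixed at half the most. Time passes only in rows, so rows that repeat a pose let the fingers close. It gives the time, the measured TCP pose, the force and the opening at its end, in the units of the state.
- arm.read_state(): the state, without advancing time (a new reading comes with each control period).
- arm.get_image(name): name is "side" or "top"; returns (picture, depth): 384x512x3 uint8, red, green, blue; 384x512 float32, mm along the optical axis (not along the pixel's ray), 0 where there is no reading.
- arm.camera_params(name): a dict with "camera_matrix" (3x3 intrinsics, pixels), "extrinsics" (4x4, takes a point from world to camera coordinates). Camera axes: x right, y down, z forward; pixel columns grow to the right and rows downward; lengths in mm; the calibration is good to about 2 mm. A picture is of the moment at which its call begins. camera_params takes no time and is no camera call.
- arm.job_done(): hands the job in, once; it reports no verdict.
The state is a dict: "clock": time; "joints": joint angles; "joint_vel": joint speeds; "joint_efforts": joint torques, N m; "position": TCP position; "ee_rot": TCP orientation; "contact_force": force on the tool from outside, world axes, zero at the start; "wrist_torque": the same for the moment, N m; "gripper_width": finger opening in mm.
Only numpy, scipy, OpenCV 4.12 (cv2) and the standard library are available. Lean on these libraries where they do the work, as an engineer would, in place of code of your own. Each camera call takes 0.05 s, during which the arm holds its last target.

## Working session

There is one attempt and no reset: what is moved stays moved. The work goes in short steps, Python scripts to look and compute and a shell command to move; the robot and the scene stay as the last step left them, time stands still between calls to the robot, and variables do not carry over. Pictures are saved under pics/ and viewed, and the job is handed in when it is done.

```bash
ls; mkdir -p pics; python3 - <<'E'
from bench import arm
import cv2,numpy as np
s=arm.read_state();print(s);print(arm.hold_point_z)
for n in("side","top"):
    p,d=arm.get_image(n);cv2.imwrite(f"pics/{n}0.png",p[:,:,::-1]);np.savez(f"{n}0.npz",p=p,d=d)
    print(arm.camera_params(n))
E
```

```text
pics
{'clock': 0.0, 'joints': array([-9.60357059e-01,  3.85548510e-01,  6.61631221e-03, -4.91956564e-04,
       -1.19401860e+00, -2.58629447e-01]), 'joint_vel': array([-0.00156316, -0.00114395, -0.00077339,  0.00108922,  0.0021163 ,
       -0.00032034]), 'joint_efforts': array([-1.06206418e-03, -3.92292345e+01,  1.88405085e+01,  4.18628097e+00,
       -4.61609088e-03, -9.70625052e-06]), 'position': array([ 215.19946289, -586.15029887,  230.22377673]), 'ee_rot': array([ 0.40417733,  0.58016041, -0.57933316, -0.40549683]), 'contact_force': array([-0.58186543,  0.50729057, -0.48568358]), 'wrist_torque': array([0.01394826, 0.0125939 , 0.0077232 ]), 'gripper_width': 85.88737732259672}
18.700000000000003
{'camera_matrix': array([[390.03285688,   0.        , 254.18146057],
       [  0.        , 390.03285688, 197.24437746],
       [  0.        ,   0.        ,   1.        ]]), 'extrinsics': array([[ 9.93507163e-01, -1.11987695e-01,  2.00567417e-02,
        -6.06168684e+02],
       [-4.64825687e-02, -5.60464619e-01, -8.26872894e-01,
         1.37846279e+02],
       [ 1.03840684e-01,  8.20571854e-01, -5.62031089e-01,
         1.07858674e+03],
       [ 0.00000000e+00,  0.00000000e+00,  0.00000000e+00,
         1.00000000e+00]])}
{'camera_matrix': array([[348.49966715,   0.        , 250.64887195],
       [  0.        , 348.49966715, 195.68761968],
       [  0.        ,   0.        ,   1.        ]]), 'extrinsics': array([[-1.25798032e-01, -9.92055822e-01, -3.17198573e-04,
         6.13544570e+01],
       [-9.72146786e-01,  1.23337181e-01, -1.99295174e-01,
         6.14685783e+02],
       [ 1.97751060e-01, -2.47625770e-02, -9.79939454e-01,
         9.93602521e+02],
       [ 0.00000000e+00,  0.00000000e+00,  0.00000000e+00,
         1.00000000e+00]])}
```

View pics/side0.png

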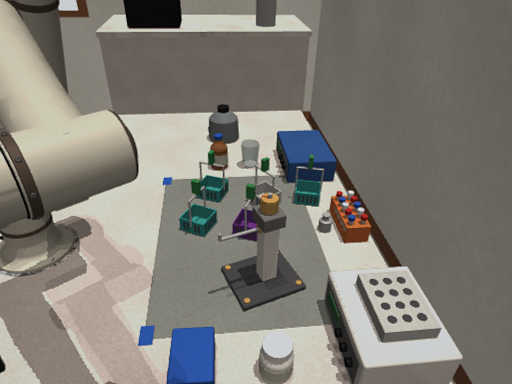

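View pics/top0.png

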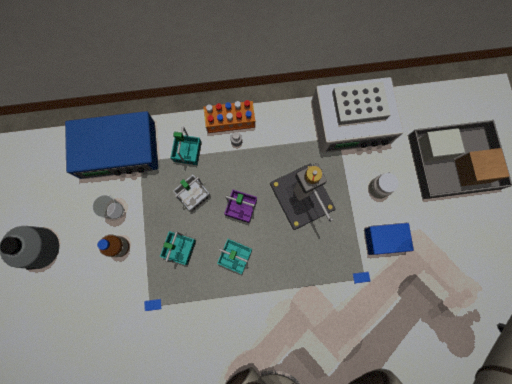

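In the top view there are five baskets. Turquoise ones are at (187,150), (178,249) and (236,257), a purple one is at (240,206), and a bare-metal grey one is at (191,193). The grey one fits "empty metal basket". I'll check it in an enlarged crop.

```bash
python3 - <<'E'
import cv2,numpy as np
t=cv2.imread("pics/top0.png");s=cv2.imread("pics/side0.png")
a=cv2.resize(t[165:225,160:230],None,fx=5.5,fy=5.5,interpolation=cv2.INTER_CUBIC)
b=cv2.resize(s[140:250,215:325],None,fx=4,fy=4,interpolation=cv2.INTER_CUBIC)
c=np.zeros((450,800,3),np.uint8)
c[:330,:385]=a[:330,:385];c[:440,385:800]=b[:440,:415];cv2.imwrite("pics/crop0.png",c)
a=cv2.resize(t[140:250,260:350],None,fx=5.4,fy=5.4,interpolation=cv2.INTER_CUBIC);cv2.imwrite("pics/crop1.png",a)
E
```

```text
(no output)
```

View pics/crop0.png

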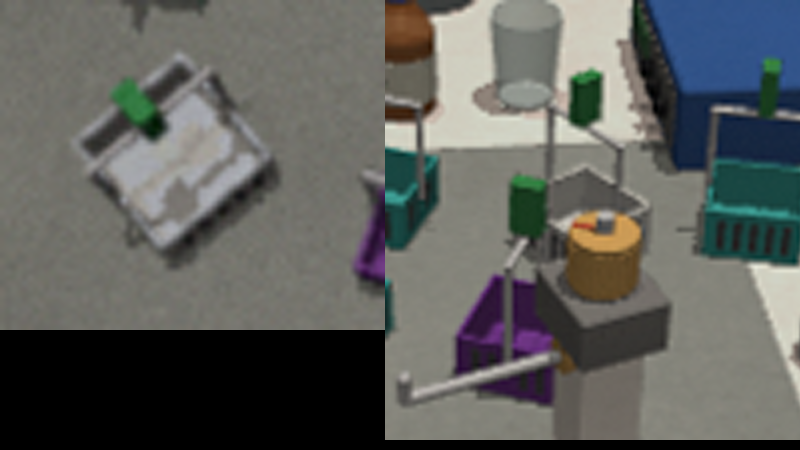

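View pics/crop1.png

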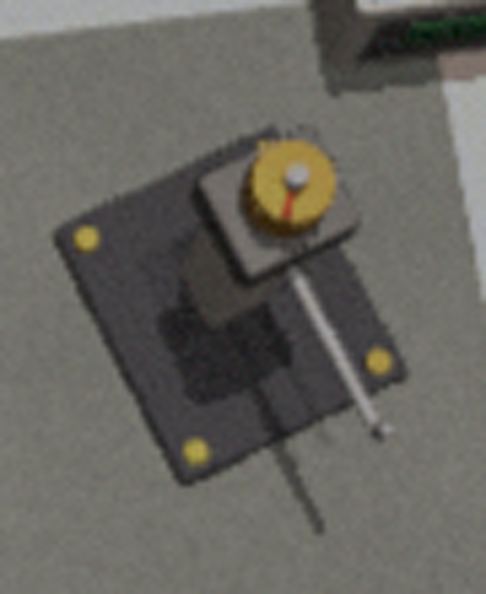

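Crop check: the wanted basket is the bare grey metal one with the green tab, at top (191,193) and side (265,165). The nut is at top (314,174), side (269,203). The hook end is at top (330,219), side (220,238). Next I'll measure all three.

```bash
cat > h.py <<'E'
import cv2,numpy as np
from bench import arm
P={n:arm.camera_params(n) for n in("side","top")}
def ray(n,u,v):
    K=P[n]["camera_matrix"];E=P[n]["extrinsics"];R=E[:3,:3];t=E[:3,3]
    return -R.T@t, R.T@(np.linalg.inv(K)@np.array([u,v,1.]))
def onz(n,u,v,z):
    c,d=ray(n,u,v);return c+d*(z-c[2])/d[2]
def tri(uvs,uvt):
    A=[];b=[]
    for n,(u,v) in(("side",uvs),("top",uvt)):
        c,d=ray(n,u,v);d/=np.linalg.norm(d);M=np.eye(3)-np.outer(d,d);A.append(M);b.append(M@c)
    x,_,_,_=np.linalg.lstsq(np.vstack(A),np.hstack(b),rcond=None)
    return x,np.linalg.norm(np.vstack(A)@x-np.hstack(b))
def proj(n,p):
    q=P[n]["extrinsics"]@np.append(p,1.);w=P[n]["camera_matrix"]@q[:3];return w[:2]/w[2]
def cloud(n,d,m):
    v,u=np.nonzero(m&(d>0));z=d[v,u];K=P[n]["camera_matrix"];E=P[n]["extrinsics"]
    c=np.c_[(u-K[0,2])/K[0,0]*z,(v-K[1,2])/K[1,1]*z,z]
    return (c-E[:3,3])@E[:3,:3],u,v
def blobs(n,p,lo,hi,amin=4):
    hsv=cv2.cvtColor(p,cv2.COLOR_RGB2HSV);m=cv2.inRange(hsv,lo,hi)
    k,l,s,c=cv2.connectedComponentsWithStats(m)
    return [(i,s[i],c[i].round(1)) for i in range(1,k) if s[i,4]>=amin],l
E
python3 - <<'E'
from h import *
np.set_printoptions(precision=1,suppress=True)
D={n:np.load(n+"0.npz") for n in P}
for n in P:
    p,d=D[n]["p"],D[n]["d"]
    for nm,lo,hi in(("green",(50,120,40),(75,255,255)),("gold",(12,110,90),(32,255,255)),("red",(0,150,100),(8,255,255))):
        b,l=blobs(n,p,lo,hi)
        for i,s,c in b:
            q,_,_=cloud(n,d,l==i)
            print(n,nm,c,s, len(q) and np.median(q,0), len(q) and q.min(0),len(q) and q.max(0))
E
```

```text
side green [210.9 156.8] [208 150   6  15  66] [494.8 214.4 147.8] [486.1 205.6  80.4] [502.1 389.6 161.9]
side green [310.7 161.3] [309 155   5  14  51] [802.2 161.6 148.2] [796.4 156.1 121.7] [811.3 180.2 162.5]
side green [264.7 163.9] [262 158   7  13  78] [657.8 158.6 146. ] [648.  152.1 123. ] [668.5 171.9 162. ]
side green [195.7 186.4] [191 179  10  16 115] [449.1  49.4 144.8] [437.1  42.3 120.5] [461.2  63.9 161.6]
side green [250.4 190.9] [247 184   8  15 108] [597.5  12.9 146.9] [588.8   4.9 122.1] [608.4  28.3 162.2]
side gold [218.6 145.9] [211 141  16  10 124] [524.5 392.2  93.1] [496.2 378.9  82. ] [550.6 412.1 110.1]
side gold [270.1 203.4] [261 193  18  22 269] [ 619.2 -190.9  246. ] [ 599.6 -198.6    3. ] [702.5 210.1 260.1]
side gold [369.3 226.1] [368 225   4   3   7] [927.  -58.2  56.2] [ 922.3  -62.8 -715.3] [1430.4  873.9   58. ]
side gold [350.  227.1] [348 226   5   3   8] [872.7 -57.7  55.7] [866.4 -60.6  52.9] [878.3 -55.9  58.3]
side gold [356.6 226.7] [355 226   5   2   7] [890.9 -58.8  56.3] [886.  -60.1  54.3] [897.9 -53.8  56.5]
side gold [363.1 226.3]
[... 2338 characters left out ...]
8.5   18.2] [ 555.7 -264.1   15.2] [ 565.9 -253.8   20.7]
top gold [295.6 223.2] [294 221   4   5  16] [ 522.6 -145.5   17.9] [ 516.3 -150.5   14.3] [ 528.9 -139.6   22.2]
top red [246.5 102.5] [244 100   6   6  30] [912.6 -40.6  79.4] [902.3 -49.2  75.3] [920.9 -32.3  84.8]
top red [218.4 105.9] [216 103   6   6  29] [911.2  48.5  79.6] [904.2  39.8  75.8] [922.9  56.6  85.4]
top red [238.5 114.3] [236 112   6   6  29] [876.1 -11.   80.2] [867.4 -18.9  74.7] [884.2  -2.7  85.7]
top red [210.  117.6] [207 115   7   6  30] [876.4  78.5  80.1] [868.2  69.7  71.1] [886.4  88.1  85.6]
top red [313.  177.5] [313 176   1   4   4] [ 605.9 -172.3  250.6] [ 602.2 -172.9  249.8] [ 609.6 -171.9  250.9]
```

```bash
python3 - <<'E'
from h import *
np.set_printoptions(precision=1,suppress=True)
D={n:np.load(n+"0.npz") for n in P}
for n in P:
    p,d=D[n]["p"],D[n]["d"]
    q,u,v=cloud(n,d,d>0)
    # nut top
    def sel(c,r,z0,z1): return (np.hypot(*(q[:,:2]-c).T)<r)&(q[:,2]>z0)&(q[:,2]<z1)
    m=sel((615,-180),40,244,256);a=q[m];(c,r)=cv2.minEnclosingCircle(a[:,:2].astype(np.float32));print(n,"nut top",c,r,np.median(a,0),len(a))
    m=sel((615,-180),40,256,266);a=q[m];print(n,"stud",len(a) and a.mean(0),len(a))
    m=sel((615,-180),60,208,222);a=q[m]; print(n,"head",cv2.minAreaRect(a[:,:2].astype(np.float32)),np.median(a[:,2]),len(a))
    m=sel((550,-200),95,155,195);a=q[m];f=cv2.fitLine(a[:,:2].astype(np.float32),cv2.DIST_HUBER,0,.01,.01).ravel()
    print(n,"hook",len(a),f,np.degrees(np.arctan2(f[1],f[0])),"ext",a.min(0),a.max(0))
    pix=np.c_[u,v][m]; i=np.argmin(a[:,0]);print(a[i],pix[i])
    # basket tab
    m=sel((655,163),25,112,165)
    a=q[m];print(n,"tab",len(a),np.median(a,0))
    m=sel((655,163),22,157,165);a=q[m];print(n,"tabtop",len(a),a.mean(0),cv2.minAreaRect(a[:,:2].astype(np.float32)))
    m=sel((655,163),62,105,122);a=q[m];f=cv2.fitLine(a[:,:2].astype(np.float32),cv2.DIST_HUBER,0,.01,.01).ravel()
    print(n,"bar",len(a),f,np.degrees(np.arctan2(f[1],f[0])),a.min(0),a.max(0),a.mean(0))
    m=sel((655,163),75,30,60);a=q[m];print(n,"rim",len(a),cv2.minAreaRect(a[:,:2].astype(np.float32)))
E
```

```text
side nut top (619.2200927734375, -177.0586700439453) 20.957517623901367 [ 617.3 -183.3  250.5] 171
side stud [ 619.3 -178.4  259.6] 20
side head ((619.4768676757812, -177.88973999023438), (56.396888732910156, 65.67556762695312), 19.721698760986328) 215.30657445477533 318
side hook 421 [   1.     0.1  583.8 -200.8] 8.448526 ext [ 502.3 -220.5  155.1] [ 644.6 -160.7  195. ]
[ 502.3 -215.5  170.8] [218 240]
side tab 127 [658.7 159.7 140.7]
side tabtop 25 [658.9 163.1 159.6] ((659.8399658203125, 163.91030883789062), (31.847084045410156, 14.964747428894043), 40.30207824707031)
side bar 45 [  0.6  -0.8 662.1 158.5] -56.410004 [635.5 126.6 105.2] [683.6 201.6 120.9] [661.9 159.3 115.3]
side rim 151 ((660.62548828125, 167.22146606445312), (84.39301300048828, 86.31715393066406), 29.97840118408203)
top nut top (617.583740234375, -176.19198608398438) 20.391237258911133 [ 615.9 -174.2  249.8] 189
top stud [ 617.8 -176.4  260.2] 14
top head ((617.7498168945312, -176.13165283203125), (56.03715515136719, 64.40348052978516), 19.498849868774414) 214.61142022049597 273
top hook 143 [   0.9    0.4  546.2 -198.9] 21.46432 ext [ 500.2 -217.9  165.6] [ 622.9 -141.8  195. ]
[ 500.2 -214.5  173.8] [330 221]
top tab 87 [652.9 162.5 155.7]
top tabtop 42 [656.5 164.9 159.8] ((656.405029296875, 165.2990264892578), (24.081544876098633, 13.541305541992188), 37.52595901489258)
top bar 56 [  0.6  -0.8 656.8 164.7] -55.9996 [631.6 129.2 106.5] [680.6 200.7 121.2] [656.7 164.7 116.8]
top rim 161 ((656.7329711914062, 165.307373046875), (81.04855346679688, 86.10957336425781), 33.833824157714844)
```

```bash
cat >> h.py <<'E'
from scipy.spatial.transform import Rotation as R
def tool():
    s=arm.read_state();M=R.from_quat(s["ee_rot"]).as_matrix()
    print("t",round(s["clock"],2),"tcp",s["position"].round(1),"xang",np.degrees(np.arctan2(M[1,0],M[0,0])).round(2),"y",M[:,1].round(4),"j",s["joints"].round(3),"F",s["contact_force"].round(1),"T",s["wrist_torque"].round(3),"w",round(s["gripper_width"],1));return s,M
E
python3 - <<'E'
from h import *
np.set_printoptions(suppress=True)
s,M=tool();print(M.round(3))
E
```

```text
t 0.1 tcp [ 215.2 -586.2  230.3] xang 110.15 y [-0.0008  0.0018 -1.    ] j [-0.96   0.385  0.007 -0.    -1.194 -0.259] F [ 0.1 -0.1 -1.3] T [-0.02   0.011 -0.065] w 85.3
[[-0.344 -0.001 -0.939]
 [ 0.939  0.002 -0.344]
 [ 0.002 -1.     0.   ]]
```

```bash
python3 -m creep '[[[8,14,5],[0,0,0.02],1],[[26,44,10],[0,0,0.04],1],[[44,75,20],[0,0,0.06],1],[[62,106,30],[0,0,0.08],1],[[80,137,30],[0,0,0.1],1],[[98,168,30],[0,0,0.12],1],[[116,199,30],[0,0,0.14],1],[[134,230,30],[0,0,0.16],1],[[152,261,30],[0,0,0.18],1],[[170,292,30],[0,0,0.2],1],[[188,323,30],[0,0,0.22],1],[[206,350,30],[0,0,0.242],1]]'; python3 -m creep '[[[20,34,0],[0,0,0],1],[[40,68,0],[0,0,0],1],[[60,102,0],[0,0,0],1],[[80,136,0],[0,0,0],1],[[100,170,0],[0,0,0],1],[[120,204,0],[0,0,0],1],[[140,238,0],[0,0,0],1],[[160,272,0],[0,0,0],1],[[180,306,0],[0,0,0],1],[[200,340,0],[0,0,0],1],[[220,374,0],[0,0,0],1],[[236,400,-20],[0,0,0],1]]'; python3 -m creep '[[[0,0,-20],[0,0,0],1],[[0,0,-20],[0,0,0],1],[[0,0,-20],[0,0,0],1],[[0,0,-20],[0,0,0],1]]'
python3 - <<'E'
from h import *
np.set_printoptions(suppress=True)
s,M=tool()
p,d=arm.get_image("top");cv2.imwrite("pics/top1.png",p[:,:,::-1])
p,d=arm.get_image("side");cv2.imwrite("pics/side1.png",p[:,:,::-1])
c=cv2.resize(p[70:200,190:340],None,fx=5,fy=4.5);cv2.imwrite("pics/side1c.png",c[:,:,::-1])
E
```

```text
clock: 1.1
position: [421.5, -234.1, 261.6]
ee_rot: [0.331, 0.625, -0.625, -0.331]
contact_force: [1.2, -0.2, -0.3]
gripper_width: 85.2
clock: 2.1
position: [659.9, 167.1, 245.4]
ee_rot: [0.333, 0.627, -0.623, -0.329]
contact_force: [1.3, -1.6, 1.2]
gripper_width: 85.5
clock: 2.43
position: [657.4, 162.9, 222.8]
ee_rot: [0.332, 0.625, -0.624, -0.331]
contact_force: [-0.8, 0.7, 0.5]
gripper_width: 85.5
t 2.43 tcp [657.4 162.9 222.8] xang 124.03 y [ 0.0015 -0.0002 -1.    ] j [ 0.481  0.479  0.137  0.001 -1.227 -1.459] F [-0.8  0.7  0.5] T [-0.007  0.025  0.003] w 85.5
```

View pics/side1c.png

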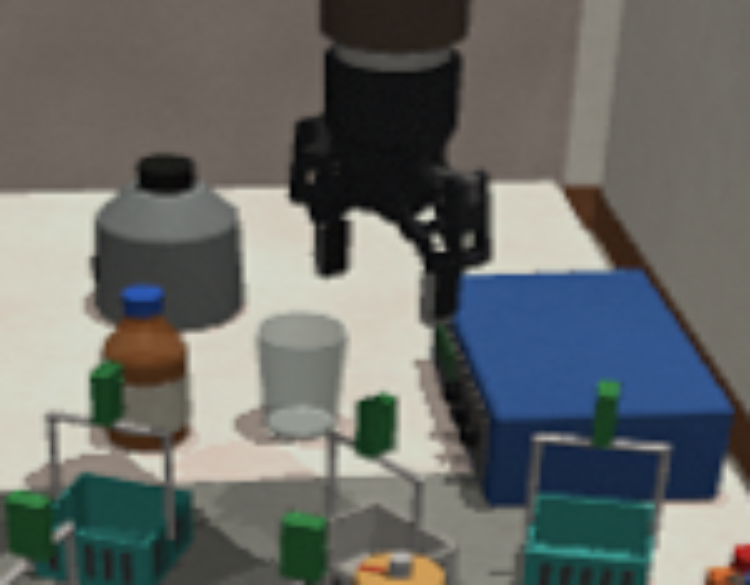

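View pics/top1.png

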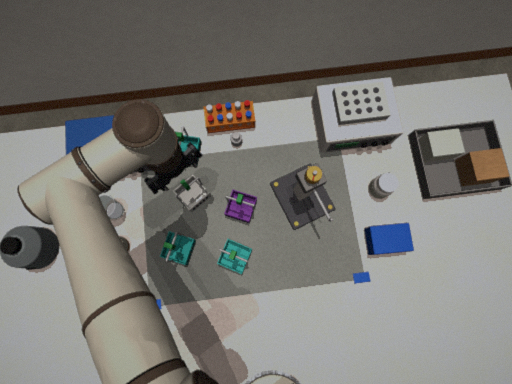

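The side crop shows the fingers straddling the green tab of the grey basket (tab at crop (377,425), fingertips at (332,270) and (435,315)). I'll descend and grip.

```bash
python3 -m creep '[[[0,0,-20],[0,0,0],1],[[0,0,-40],[0,0,0],1],[[0,1,-60],[0,0,0],1],[[0,1,-75],[0,0,0],1],[[0,1,-88],[0,0,0],1],[[0,1,-98],[0,0,0],1],[[0,1,-98],[0,0,0],1],[[0,1,-98],[0,0,0],0.4],[[0,1,-98],[0,0,0],0.1],[[0,1,-98],[0,0,0],-0.2],[[0,1,-98],[0,0,0],-0.5]]'; python3 -m creep '[[[0,0,0],[0,0,0],-0.8],[[0,0,0],[0,0,0],-1],[[0,0,0],[0,0,0],-1],[[0,0,0],[0,0,0],-1],[[0,0,0],[0,0,0],-1],[[0,0,0],[0,0,0],-1]]'; python3 -c "
from h import *
tool()"
```

```text
clock: 3.45
position: [657.9, 164.5, 124.6]
ee_rot: [0.332, 0.625, -0.624, -0.331]
contact_force: [-0.3, 0.1, 0.3]
gripper_width: 38.8
clock: 3.95
position: [657.4, 164.5, 123.6]
ee_rot: [0.332, 0.625, -0.624, -0.332]
contact_force: [-2.7, 0.6, 1.9]
gripper_width: 13.3
t 3.95 tcp [657.4 164.5 123.6] xang 124.03 y [ 3.e-04  3.e-04 -1.e+00] j [ 0.483  0.556  0.01  -0.    -1.024 -1.46 ] F [-2.7  0.6  1.9] T [0.29  0.317 0.026] w 13.3
```

```bash
python3 -m creep '[[[0,0,5],[0,0,0],-1],[[0,0,15],[0,0,0],-1],[[0,0,30],[0,0,0],-1],[[0,0,50],[0,0,0],-1],[[0,0,70],[0,0,0],-1],[[0,0,90],[0,0,0],-1],[[0,0,110],[0,0,0],-1],[[0,0,130],[0,0,0],-1],[[0,0,150],[0,0,0],-1],[[0,0,170],[0,0,0],-1],[[0,0,185],[0,0,0],-1],[[0,0,195],[0,0,0],-1]]'; python3 - <<'E'
from h import *
tool()
p,d=arm.get_image("side");c=cv2.resize(p[40:240,150:400],None,fx=3,fy=3);cv2.imwrite("pics/side2.png",c[:,:,::-1])
E
```

```text
clock: 4.95
position: [657.8, 164.1, 321.2]
ee_rot: [0.333, 0.625, -0.624, -0.331]
contact_force: [0.5, 0.1, -0.9]
gripper_width: 13.1
t 4.95 tcp [657.8 164.1 321.2] xang 124.01 y [ 0.0033  0.001  -1.    ] j [ 4.83e-01  4.38e-01  3.10e-01  1.00e-03 -1.44e+00 -1.46e+00] F [ 0.5  0.1 -0.9] T [-0.023 -0.025  0.029] w 13.1
```

View pics/side2.png

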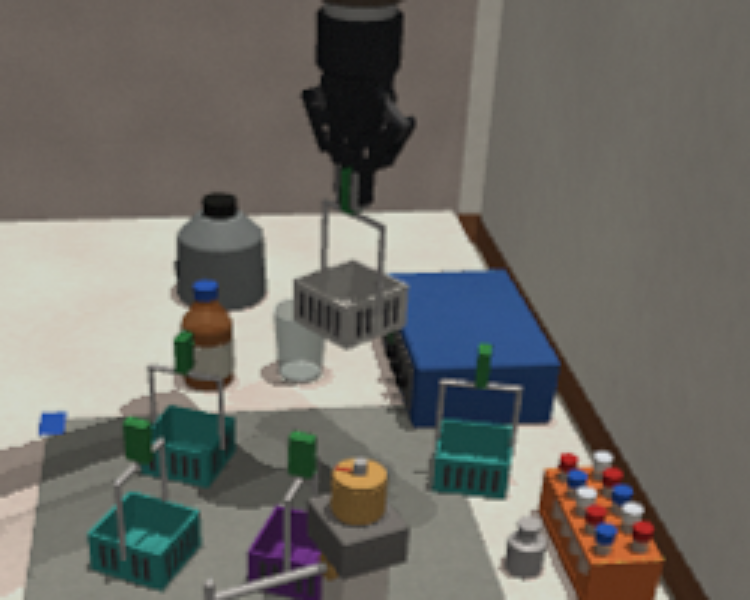

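The picture shows the grey basket in the gripper, hanging level at crop (350,290), with the other baskets untouched. Next I'll carry it to a point out beyond the hook's end.

```bash
python3 -m creep '[[[-7,-8,2],[0,0,-0.02],-1],[[-20,-22,4],[0,0,-0.04],-1],[[-38,-41,4],[0,0,-0.06],-1],[[-58,-63,4],[0,0,-0.08],-1],[[-78,-85,4],[0,0,-0.1],-1],[[-98,-107,4],[0,0,-0.12],-1],[[-118,-129,4],[0,0,-0.14],-1],[[-138,-151,4],[0,0,-0.16],-1],[[-158,-173,4],[0,0,-0.18],-1],[[-178,-195,4],[0,0,-0.2],-1],[[-195,-215,4],[0,0,-0.23],-1],[[-207,-230,4],[0,0,-0.262],-1]]'; python3 -m creep '[[[-2,-15,0],[0,0,0],-1],[[-3,-35,0],[0,0,0],-1],[[-5,-55,0],[0,0,0],-1],[[-6,-75,0],[0,0,0],-1],[[-8,-95,0],[0,0,0],-1],[[-9,-115,0],[0,0,0],-1],[[-11,-135,0],[0,0,0],-1],[[-12,-152,0],[0,0,0],-1],[[-13,-165,0],[0,0,0],-1],[[-13,-172,0],[0,0,0],-1],[[-13,-174,0],[0,0,0],-1],[[-13,-174,0],[0,0,0],-1]]';  python3 -c "
from h import *
tool()"
```

```text
clock: 6.0
position: [447.1, -67.4, 321.2]
ee_rot: [-0.411, -0.574, 0.576, 0.412]
contact_force: [0.1, -0.1, -0.3]
gripper_width: 13.3
clock: 7.0
position: [436.7, -239.8, 321.5]
ee_rot: [-0.41, -0.575, 0.576, 0.411]
contact_force: [0.8, 0.3, -0.9]
gripper_width: 13.8
t 7.0 tcp [ 436.7 -239.8  321.5] xang 108.94 y [-1.5e-03  6.0e-04 -1.0e+00] j [-0.176  0.112 -0.134 -0.    -1.327 -1.064] F [ 0.8  0.3 -0.9] T [ 0.068 -0.041 -0.005] w 13.8
```

```bash
python3 -m creep '[[[0,0,-8],[0,0,0],-1],[[0,0,-20],[0,0,0],-1],[[0,0,-35],[0,0,0],-1],[[0,0,-50],[0,0,0],-1],[[0,0,-65],[0,0,0],-1],[[0,0,-80],[0,0,0],-1],[[0,0,-93],[0,0,0],-1],[[0,0,-102],[0,0,0],-1],[[0,0,-104],[0,0,0],-1],[[0,0,-104],[0,0,0],-1],[[0,0,-104],[0,0,0],-1]]'; python3 - <<'E'
from h import *
np.set_printoptions(precision=1,suppress=True)
s,M=tool()
for n in P:
    p,d=arm.get_image(n);cv2.imwrite(f"pics/{n}3.png",p[:,:,::-1]);np.savez(f"{n}3.npz",p=p,d=d)
    c=p[120:320,120:370] if n=="side" else p[120:320,230:430]
    cv2.imwrite(f"pics/{n}3c.png",cv2.resize(c,None,fx=3,fy=3)[:,:,::-1])
    q,u,v=cloud(n,d,d>0)
    t=s["position"]
    def sel(c,r,z0,z1): return (np.hypot(*(q[:,:2]-np.array(c)).T)<r)&(q[:,2]>z0)&(q[:,2]<z1)
    a=q[sel(t[:2],62,202,216)];print(n,"bar",len(a))
    if len(a)>5:
        f=cv2.fitLine(a[:,:2].astype(np.float32),cv2.DIST_HUBER,0,.01,.01).ravel();print(f,np.degrees(np.arctan2(f[1],f[0])),a.min(0),a.max(0),a[:,2].mean())
    a=q[sel(t[:2],70,125,150)];print(n,"rim",len(a), cv2.minAreaRect(a[:,:2].astype(np.float32)))
    # hook line using rod height
    a=q[sel((540,-204),60,160,186)&(np.abs((q[:,:2]-[618.5,-177])@[-.3256,.9455])<15)]
    f=cv2.fitLine(a[:,:2].astype(np.float32),cv2.DIST_HUBER,0,.01,.01).ravel();print("hook",len(a),f,np.degrees(np.arctan2(f[1],f[0])))
E
```

```text
clock: 7.92
position: [437.9, -239.6, 218.9]
ee_rot: [0.411, 0.576, -0.576, -0.41]
contact_force: [0.7, -0.1, -1.2]
gripper_width: 13.1
t 7.92 tcp [ 437.9 -239.6  218.9] xang 109.05 y [ 0. -0. -1.] j [-0.2  0.2 -0.3  0.  -1.1 -1.1] F [ 0.7 -0.1 -1.2] T [-0. -0. -0.] w 13.1
side bar 51
[   0.3   -0.9  449.6 -268.1] -70.750694 [ 433.2 -281.9  202.2] [ 455.8 -247.7  215.7] 211.86939942313717
side rim 589 ((441.37933349609375, -241.47323608398438), (81.10918426513672, 85.91075134277344), 18.450206756591797)
hook 188 [   0.9    0.3  548.1 -202.9] 19.17044
top bar 0
top rim 67 ((401.0749816894531, -240.08731079101562), (69.4859848022461, 25.134023666381836), 87.31341552734375)
hook 43 [   0.9    0.3  575.7 -190.2] 18.217287
```

View pics/side3c.png

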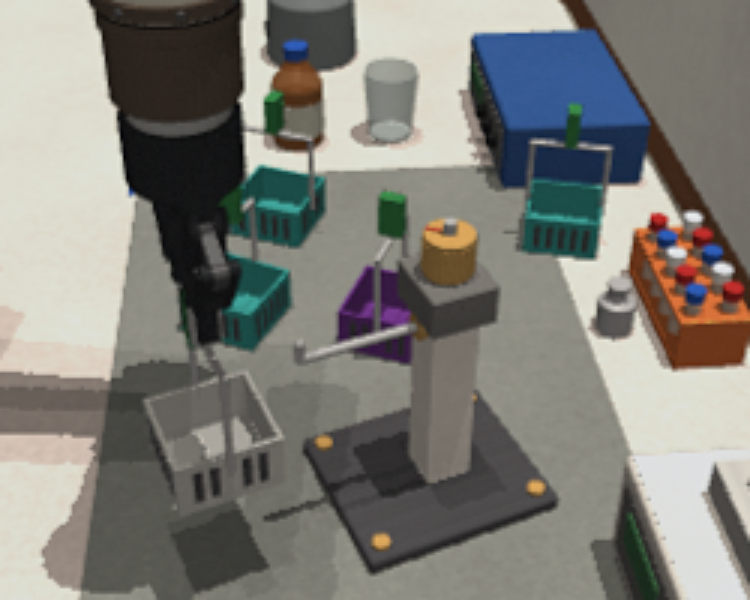

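View pics/top3c.png

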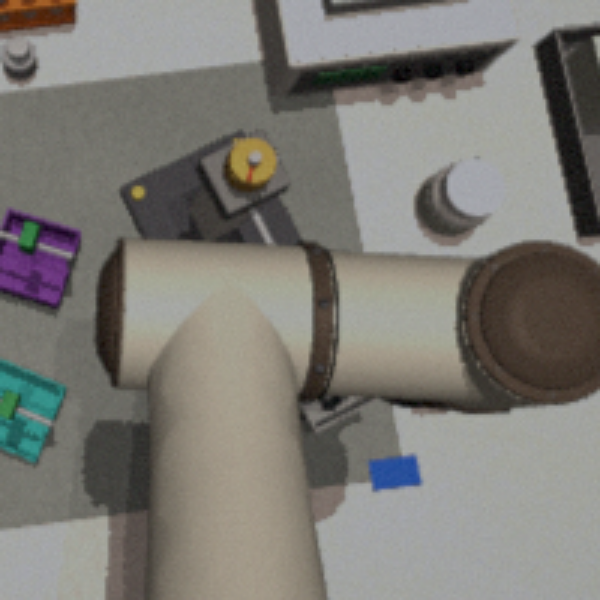

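The side view shows the basket just off the hook tip, at crop (215,430), with the tip at (300,350). The bar is above the tip, the rim is below the rod, and the yaw is aligned (18–19°). I'll slide it in along the hook.

```bash
python3 -m creep '[[[4,1.4,0],[0,0,0],-1],[[12,4.2,0],[0,0,0],-1],[[24,8.4,0],[0,0,0],-1],[[37,12.9,0],[0,0,0],-1],[[50,17.4,0],[0,0,0],-1],[[63,22,0],[0,0,0],-1],[[75,26.2,0],[0,0,0],-1],[[86,30,0],[0,0,0],-1],[[95,33,0],[0,0,0],-1],[[102,35.6,0],[0,0,0],-1],[[105,36.6,0],[0,0,0],-1],[[105,36.6,0],[0,0,0],-1]]'; python3 - <<'E'
from h import *
tool()
p,d=arm.get_image("side");c=cv2.resize(p[120:300,150:350],None,fx=3.3,fy=3.3);cv2.imwrite("pics/side4.png",c[:,:,::-1])
E
```

```text
clock: 9.02
position: [542.9, -202.8, 218.0]
ee_rot: [-0.41, -0.576, 0.576, 0.411]
contact_force: [-0.7, 0.1, -1.7]
gripper_width: 13.1
t 9.02 tcp [ 542.9 -202.8  218. ] xang 109.03 y [-3.e-04  1.e-04 -1.e+00] j [-0.078  0.318 -0.127 -0.    -1.126 -1.16 ] F [-0.7  0.1 -1.7] T [ 0.01  -0.011  0.016] w 13.1
```

View pics/side4.png

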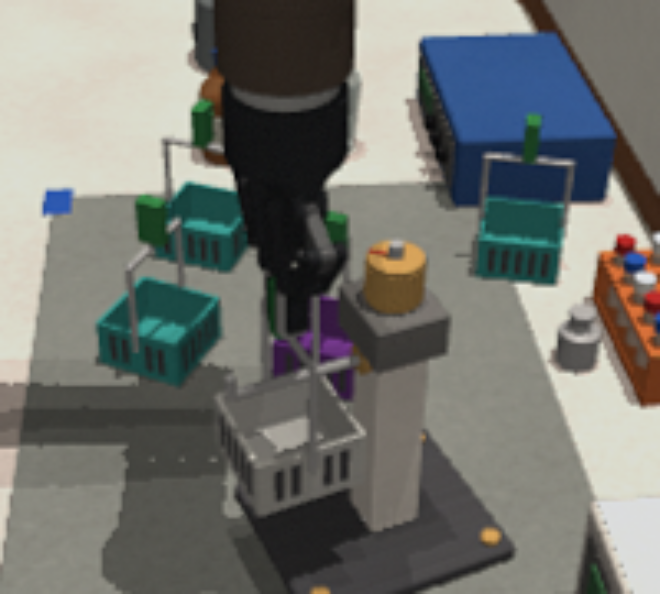

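The hook now passes through the loop under the bar (crop (330,365)), and the basket hangs clear of the column. I'll lower it onto the seat.

```bash
python3 -m creep '[[[0,0,-4],[0,0,0],-1],[[0,0,-10],[0,0,0],-1],[[0,0,-16],[0,0,0],-1],[[0,0,-22],[0,0,0],-1],[[0,0,-26],[0,0,0],-1],[[0,0,-29],[0,0,0],-1],[[0,0,-30],[0,0,0],-1],[[0,0,-30],[0,0,0],-1]]'; python3 -c "
from h import *
tool()";python3 -m creep '[[[0,0,-1],[0,0,0],-1],[[0,0,-1.5],[0,0,0],-1],[[0,0,-1.5],[0,0,0],-1]]'; python3 -c "
from h import *
tool()"
```

```text
clock: 9.73
position: [542.3, -203.1, 187.9]
ee_rot: [-0.41, -0.576, 0.576, 0.411]
contact_force: [0.9, 0.6, -1.5]
gripper_width: 12.8
t 9.73 tcp [ 542.3 -203.1  187.9] xang 109.01 y [-7.e-04  0.e+00 -1.e+00] j [-0.079  0.342 -0.172  0.    -1.058 -1.16 ] F [ 0.9  0.6 -1.5] T [ 0.009 -0.005 -0.042] w 12.8
clock: 9.98
position: [542.4, -203.1, 186.9]
ee_rot: [0.411, 0.576, -0.576, -0.41]
contact_force: [0.3, 0.4, -0.6]
gripper_width: 13.2
t 9.98 tcp [ 542.4 -203.1  186.9] xang 109.01 y [ 3.e-04  0.e+00 -1.e+00] j [-0.079  0.343 -0.173 -0.    -1.055 -1.16 ] F [ 0.3  0.4 -0.6] T [ 0.001  0.041 -0.008] w 13.2
```

```bash
python3 -m creep '[[[0,0,-0.5],[0,0,0],-1],[[0,0,-1],[0,0,0],-1],[[0,0,-1],[0,0,0],-1]]'; python3 -c "
from h import *
tool()";python3 -m creep '[[[0,0,-0.5],[0,0,0],-1],[[0,0,-0.5],[0,0,0],-1]]'; python3 -c "
from h import *
tool()"
```

```text
clock: 10.23
position: [542.4, -203.1, 185.8]
ee_rot: [0.411, 0.576, -0.576, -0.411]
contact_force: [0.2, 0.0, -0.2]
gripper_width: 13.4
t 10.23 tcp [ 542.4 -203.1  185.8] xang 109.01 y [ 0.e+00  1.e-04 -1.e+00] j [-0.079  0.344 -0.175 -0.    -1.052 -1.16 ] F [ 0.2  0.  -0.2] T [-0.028 -0.     0.012] w 13.4
clock: 10.4
position: [542.4, -203.1, 185.3]
ee_rot: [0.411, 0.576, -0.576, -0.411]
contact_force: [-1.0, -0.2, -1.5]
gripper_width: 13.2
t 10.4 tcp [ 542.4 -203.1  185.3] xang 109.01 y [ 1.e-04 -0.e+00 -1.e+00] j [-0.079  0.344 -0.175  0.    -1.051 -1.16 ] F [-1.  -0.2 -1.5] T [ 0.038  0.001 -0.072] w 13.2
```

```bash
python3 -m creep '[[[0,0,-0.5],[0,0,0],-1],[[0,0,-0.7],[0,0,0],-1],[[0,0,-0.7],[0,0,0],-1]]'; python3 -c "
from h import *
tool()";python3 -m creep '[[[0,0,-0.5],[0,0,0],-1],[[0,0,-0.7],[0,0,0],-1],[[0,0,-0.7],[0,0,0],-1]]'; python3 -c "
from h import *
tool()"
```

```text
clock: 10.65
position: [542.5, -203.1, 185.1]
ee_rot: [0.411, 0.576, -0.576, -0.41]
contact_force: [-0.4, 0.1, 1.6]
gripper_width: 13.5
t 10.65 tcp [ 542.5 -203.1  185.1] xang 109.02 y [ 5.e-04 -3.e-04 -1.e+00] j [-0.079  0.344 -0.176  0.    -1.05  -1.16 ] F [-0.4  0.1  1.6] T [0.158 0.226 0.027] w 13.5
clock: 10.9
position: [542.6, -203.2, 184.8]
ee_rot: [0.411, 0.576, -0.576, -0.41]
contact_force: [-1.0, 1.9, 5.2]
gripper_width: 13.7
t 10.9 tcp [ 542.6 -203.2  184.8] xang 109.03 y [ 9.e-04 -5.e-04 -1.e+00] j [-0.079  0.344 -0.177  0.    -1.049 -1.16 ] F [-1.   1.9  5.2] T [ 0.403  0.586 -0.012] w 13.7
```

Contact appears at TCP z of about 185, where it was expected. I'll ease off slightly, open, and rise.

```bash
python3 -m creep '[[[0,0,0.5],[0,0,0],-1],[[0,0,0.7],[0,0,0],-0.8],[[0,0,0.7],[0,0,0],-0.6],[[0,0,0.7],[0,0,0],-0.45],[[0,0,0.7],[0,0,0],-0.3],[[0,0,0.7],[0,0,0],-0.1],[[0,0,0.7],[0,0,0],0.1],[[0,0,0.7],[0,0,0],0.1]]'; python3 - <<'E'
from h import *
tool()
p,d=arm.get_image("side");c=cv2.resize(p[120:300,150:350],None,fx=3.3,fy=3.3);cv2.imwrite("pics/side5.png",c[:,:,::-1])
E
```

```text
clock: 11.57
position: [542.4, -203.1, 184.4]
ee_rot: [-0.411, -0.576, 0.576, 0.411]
contact_force: [0.4, 1.0, 0.4]
gripper_width: 46.8
t 11.57 tcp [ 542.4 -203.1  184.4] xang 109.01 y [-2.e-04  0.e+00 -1.e+00] j [-0.079  0.345 -0.176 -0.    -1.05  -1.16 ] F [0.4 1.  0.4] T [-0.009  0.035 -0.045] w 46.8
```

View pics/side5.png

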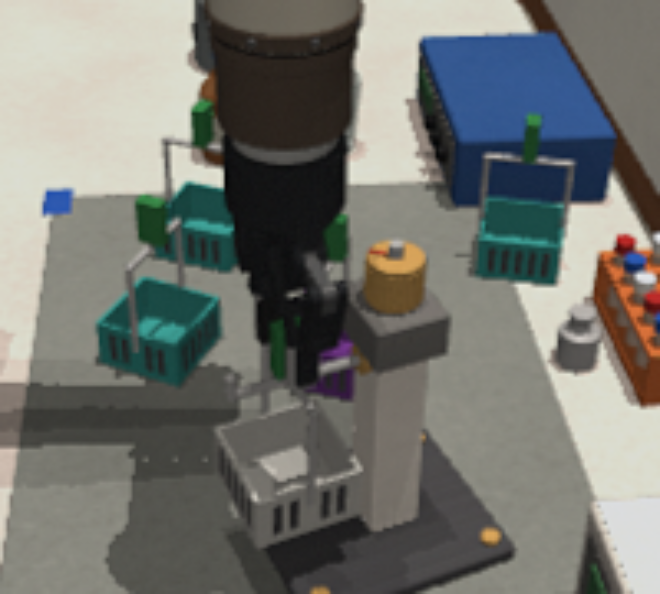

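The basket hangs on the hook with the jaws open around the tab at crop (280,345). I'll rise straight up.

```bash
python3 -m creep '[[[0,0,3],[0,0,0],0.1],[[0,0,8],[0,0,0],0.1],[[0,0,15],[0,0,0],0.1],[[0,0,24],[0,0,0],0.1],[[0,0,34],[0,0,0],0.1],[[0,0,46],[0,0,0],0.1],[[0,0,60],[0,0,0],0.4],[[0,0,75],[0,0,0],0.7],[[0,0,90],[0,0,0],1],[[0,0,103],[0,0,0],1],[[0,0,113],[0,0,0],1],[[0,0,116],[0,0,0],1]]'; python3 - <<'E'
from h import *
np.set_printoptions(precision=2,suppress=True)
tool()
for n in P:
    p,d=arm.get_image(n);cv2.imwrite(f"pics/{n}6.png",p[:,:,::-1]);np.savez(f"{n}6.npz",p=p,d=d)
    c=p[120:300,150:350] if n=="side" else p[120:320,230:430]
    cv2.imwrite(f"pics/{n}6c.png",cv2.resize(c,None,fx=3.0,fy=3.)[:,:,::-1])
    q,u,v=cloud(n,d,d>0)
    def sel(c,r,z0,z1): return (np.hypot(*(q[:,:2]-np.array(c)).T)<r)&(q[:,2]>z0)&(q[:,2]<z1)
    h=cv2.cvtColor(p,cv2.COLOR_RGB2HSV)[v,u]
    g=(h[:,0]>50)&(h[:,0]<75)&(h[:,1]>120)
    a=q[sel((543,-203),30,175,230)&g];print(n,"tab",len(a),len(a) and a.mean(0),len(a) and (a.min(0),a.max(0)))
    a=q[sel((618,-177),30,245,256)];print(n,"nut",len(a),len(a) and cv2.minEnclosingCircle(a[:,:2].astype(np.float32)),len(a) and np.median(a[:,2]))
E
```

```text
clock: 12.62
position: [543.1, -203.4, 303.6]
ee_rot: [0.412, 0.576, -0.575, -0.409]
contact_force: [1.0, 0.1, 0.9]
gripper_width: 85.7
t 12.62 tcp [ 543.1 -203.4  303.6] xang 109.02 y [ 0. -0. -1.] j [-0.08  0.26  0.01  0.   -1.31 -1.16] F [1.  0.1 0.9] T [-0.02 -0.06 -0.02] w 85.7
side tab 180 [ 544.87 -210.75  207.35] (array([ 533.87, -217.57,  184.15]), array([ 557.91, -200.35,  224.15]))
side nut 167 ((619.64013671875, -177.25411987304688), 20.792842864990234) 250.5128439633358
top tab 22 [ 535.98 -204.4   214.5 ] (array([ 531.35, -212.84,  191.71]), array([ 550.1 , -200.2 ,  225.98]))
top nut 0 0 0
```

View pics/side6c.png

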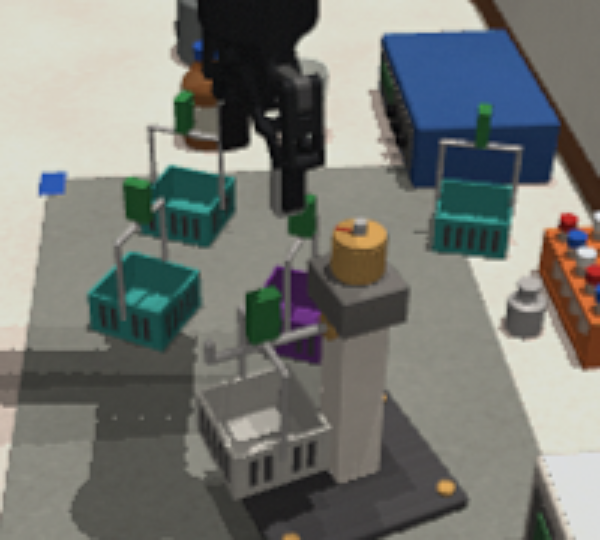

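View pics/top6c.png

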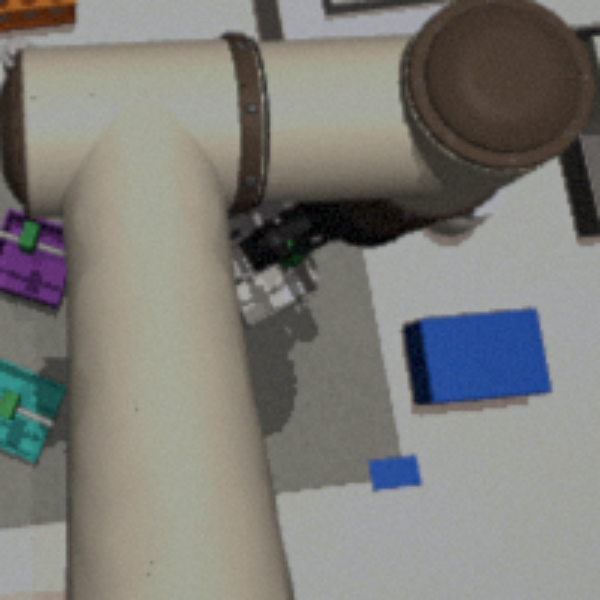

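The basket hangs on the hook at rest. Its tab is at side crop (263,313), about (545,-205) with its top at roughly 223 mm, and the nut is clear. Next I'll move above the nut and pre-turn the wrist counter-clockwise so there's room to screw down.

```bash
python3 -m creep '[[[4,1,2],[0,0,0.08],1],[[12,4,2],[0,0,0.2],1],[[22,8,2],[0,0,0.32],1],[[32,11,2],[0,0,0.44],1],[[42,15,2],[0,0,0.56],1],[[52,18,2],[0,0,0.68],1],[[60,21,2],[0,0,0.8],1],[[67,23,2],[0,0,0.92],1],[[72,25,2],[0,0,1.04],1],[[75,26,2],[0,0,1.14],1],[[75.5,26.3,2],[0,0,1.2],1],[[75.5,26.3,2],[0,0,1.2],1]]'; python3 -m creep '[[[0,0,-3],[0,0,0.08],1],[[0,0,-8],[0,0,0.2],1],[[0,0,-13],[0,0,0.32],1],[[0,0,-18],[0,0,0.44],1],[[0,0,-22],[0,0,0.56],1],[[0,0,-25],[0,0,0.68],1],[[0,0,-25],[0,0,0.76],1],[[0,0,-25],[0,0,0.8],1],[[0,0,-25],[0,0,0.8],1],[[0,0,-25],[0,0,0.8],1]]'; python3 - <<'E'
from h import *
tool()
p,d=arm.get_image("side");c=cv2.resize(p[110:260,170:370],None,fx=4,fy=4);cv2.imwrite("pics/side7.png",c[:,:,::-1])
E
```

```text
clock: 13.72
position: [617.7, -176.5, 301.0]
ee_rot: [0.012, 0.707, -0.707, -0.014]
contact_force: [-0.2, 0.1, -0.9]
gripper_width: 85.3
clock: 14.55
position: [617.6, -176.8, 277.0]
ee_rot: [-0.262, 0.657, -0.657, 0.261]
contact_force: [-0.6, 0.1, 0.6]
gripper_width: 85.2
t 14.55 tcp [ 617.6 -176.8  277. ] xang -136.53 y [-1.1e-03  2.0e-04 -1.0e+00] j [-0.027  0.39   0.131 -0.    -1.312  0.786] F [-0.6  0.1  0.6] T [-0.007  0.001 -0.007] w 85.2
```

View pics/side7.png

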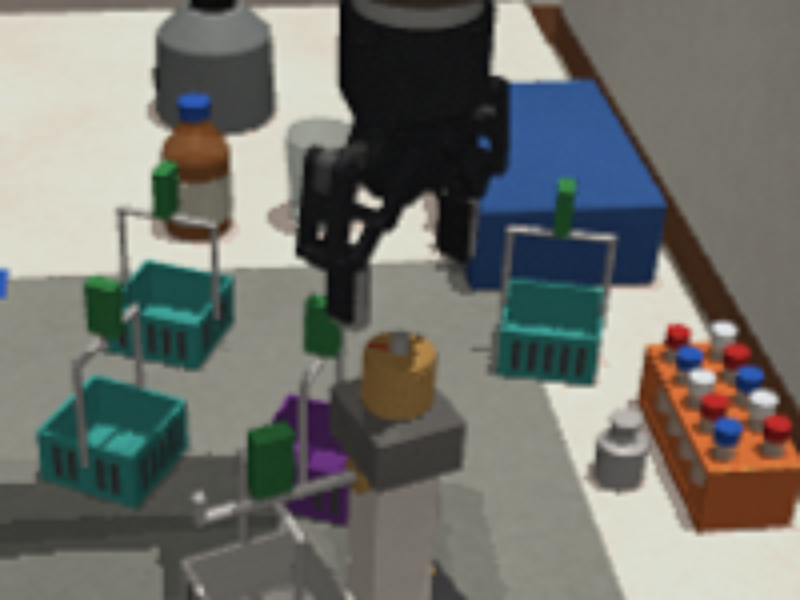

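```bash
python3 -m creep '[[[0.7,0,-6],[0,0,0],1],[[0.7,0,-15],[0,0,0],1],[[0.7,0,-25],[0,0,0],1],[[0.7,0,-35],[0,0,0],1],[[0.7,0,-44],[0,0,0],1],[[0.7,0,-51],[0,0,0],1],[[0.7,0,-56],[0,0,0],1],[[0.7,0,-57.5],[0,0,0],1],[[0.7,0,-57.5],[0,0,0],1]]'; python3 - <<'E'
from h import *
tool()
p,d=arm.get_image("side");c=cv2.resize(p[150:250,210:330],None,fx=6,fy=6);cv2.imwrite("pics/side8.png",c[:,:,::-1])
E
```

```text
clock: 15.35
position: [618.5, -176.8, 219.6]
ee_rot: [-0.263, 0.657, -0.656, 0.262]
contact_force: [0.8, 0.0, -0.8]
gripper_width: 85.3
t 15.35 tcp [ 618.5 -176.8  219.6] xang -136.4 y [-7.e-04 -0.e+00 -1.e+00] j [-0.027  0.424  0.039  0.    -1.187  0.788] F [ 0.8  0.  -0.8] T [0.011 0.061 0.027] w 85.3
```

View pics/side8.png

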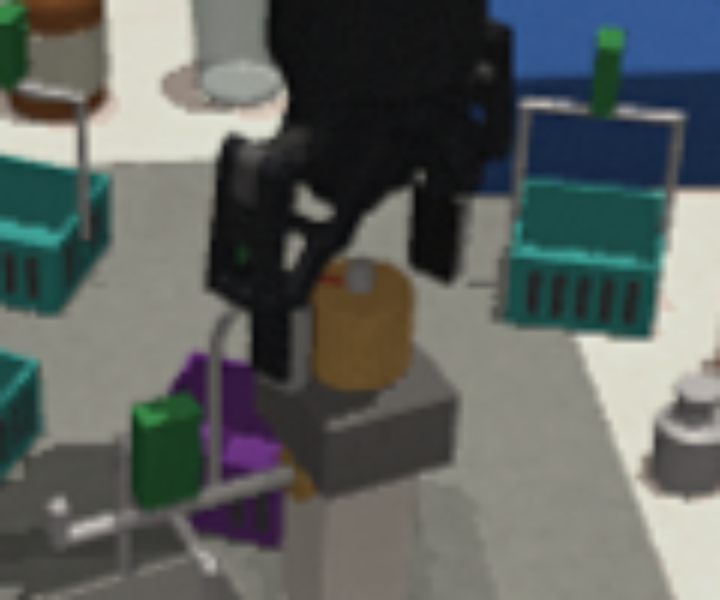

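The fingers straddle the nut (crop (360,320)) and clear both the tab at (165,450) and the head. I'll close on it.

```bash
python3 -m creep '[[[0,0,0],[0,0,0],0.7],[[0,0,0],[0,0,0],0.4],[[0,0,0],[0,0,0],0.2],[[0,0,0],[0,0,0],0.1],[[0,0,0],[0,0,0],0],[[0,0,0],[0,0,0],-0.1],[[0,0,0],[0,0,0],-0.3],[[0,0,0],[0,0,0],-1],[[0,0,0],[0,0,0],-1],[[0,0,0],[0,0,0],-1],[[0,0,0],[0,0,0],-1]]'; python3 - <<'E'
from h import *
tool();arm.get_image("side");tool()
E
```

```text
clock: 16.32
position: [618.8, -176.7, 220.6]
ee_rot: [0.262, -0.656, 0.657, -0.263]
contact_force: [0.5, 1.2, 3.9]
gripper_width: 38.5
t 16.32 tcp [ 618.8 -176.7  220.6] xang -136.38 y [ 9.e-04 -1.e-04 -1.e+00] j [-0.027  0.423  0.04   0.    -1.187  0.788] F [0.5 1.2 3.9] T [ 0.61   0.065 -0.006] w 38.5
t 16.37 tcp [ 618.8 -176.7  220.6] xang -136.39 y [ 9.e-04 -1.e-04 -1.e+00] j [-0.027  0.423  0.04   0.    -1.187  0.788] F [0.  1.4 4.4] T [0.573 0.126 0.003] w 38.7
```

```bash
python3 -m creep '[[[0,0,0],[0,0,-0.04],-1],[[0,0,0],[0,0,-0.12],-1],[[0,0,-0.1],[0,0,-0.2],-1],[[0,0,-0.1],[0,0,-0.28],-1],[[0,0,-0.2],[0,0,-0.36],-1],[[0,0,-0.2],[0,0,-0.44],-1],[[0,0,-0.2],[0,0,-0.52],-1],[[0,0,-0.3],[0,0,-0.6],-1],[[0,0,-0.3],[0,0,-0.68],-1],[[0,0,-0.4],[0,0,-0.76],-1],[[0,0,-0.4],[0,0,-0.8],-1],[[0,0,-0.4],[0,0,-0.8],-1]]'; python3 - <<'E'
from h import *
tool()
p,d=arm.get_image("side");c=cv2.resize(p[170:230,230:310],None,fx=8,fy=8,interpolation=cv2.INTER_CUBIC);cv2.imwrite("pics/side9.png",c[:,:,::-1])
E
```

```text
clock: 17.37
position: [617.7, -177.1, 220.2]
ee_rot: [-0.014, -0.707, 0.707, 0.015]
contact_force: [-2.6, 0.9, 5.0]
gripper_width: 38.3
t 17.37 tcp [ 617.7 -177.1  220.2] xang 177.68 y [-1.7e-03 -4.0e-04 -1.0e+00] j [-0.028  0.423  0.039  0.    -1.189 -0.013] F [-2.6  0.9  5. ] T [ 0.398  0.776 -0.05 ] w 38.3
```

View pics/side9.png

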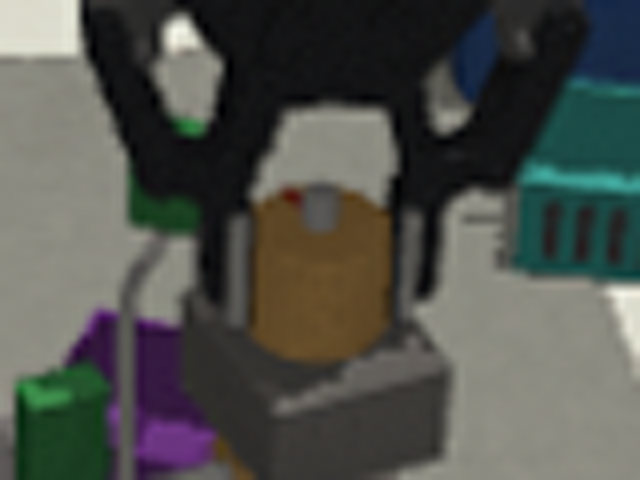

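The mark has gone round with the gripper to crop (290,195), so the nut turns without slipping. I'll continue in small steps and watch the moment about z.

```bash
T='from h import *
s,M=tool()'
python3 -m creep '[[[0,0,0],[0,0,-0.06],-1],[[0,0,-0.1],[0,0,-0.12],-1],[[0,0,-0.1],[0,0,-0.18],-1],[[0,0,-0.1],[0,0,-0.24],-1],[[0,0,-0.1],[0,0,-0.3],-1],[[0,0,-0.1],[0,0,-0.3],-1]]' >/dev/null; python3 -c "$T"
python3 -m creep '[[[0,0,0],[0,0,-0.05],-1],[[0,0,-0.05],[0,0,-0.1],-1],[[0,0,-0.05],[0,0,-0.1],-1]]' >/dev/null; python3 -c "$T"
python3 -m creep '[[[0,0,0],[0,0,-0.05],-1],[[0,0,-0.05],[0,0,-0.1],-1],[[0,0,-0.05],[0,0,-0.1],-1]]' >/dev/null; python3 -c "$T"
```

```text
t 17.92 tcp [ 617.3 -177.   220.1] xang 160.45 y [-2.8e-03 -2.0e-04 -1.0e+00] j [-0.028  0.423  0.038  0.    -1.189 -0.314] F [-3.2  1.5  5.7] T [ 0.469  1.057 -0.017] w 38.6
t 18.17 tcp [ 617.1 -176.9  220. ] xang 154.74 y [-3.2e-03 -1.0e-04 -1.0e+00] j [-0.028  0.423  0.038  0.    -1.19  -0.413] F [-4.9  2.5  5.8] T [ 0.538  1.196 -0.028] w 38.4
t 18.42 tcp [ 617.  -176.9  219.9] xang 149.01 y [-0.0035  0.     -1.    ] j [-0.028  0.423  0.038  0.    -1.19  -0.513] F [-4.8  1.9  6.9] T [ 0.636  1.242 -0.023] w 38.8
```

```bash
cat > chk.py <<'E'
from h import *
import sys
s,M=tool(); sys.exit(int(abs(s["wrist_torque"][2])>0.2))
E
python3 -m creep '[[[0,0,0],[0,0,-0.05],-1],[[0,0,-0.05],[0,0,-0.1],-1],[[0,0,-0.05],[0,0,-0.1],-1]]' >/dev/null && python3 chk.py && python3 -m creep '[[[0,0,0],[0,0,-0.05],-1],[[0,0,-0.05],[0,0,-0.1],-1],[[0,0,-0.05],[0,0,-0.1],-1]]' >/dev/null && python3 chk.py && python3 -m creep '[[[0,0,0],[0,0,-0.05],-1],[[0,0,-0.05],[0,0,-0.1],-1],[[0,0,-0.05],[0,0,-0.1],-1]]' >/dev/null && python3 chk.py && python3 -m creep '[[[0,0,0],[0,0,-0.05],-1],[[0,0,-0.05],[0,0,-0.1],-1],[[0,0,-0.05],[0,0,-0.1],-1]]' >/dev/null && python3 chk.py
```

```text
t 18.67 tcp [ 616.9 -176.8  219.9] xang 143.28 y [-3.7e-03  2.0e-04 -1.0e+00] j [-0.027  0.422  0.038 -0.    -1.19  -0.613] F [-4.9  2.5  6.6] T [ 0.745  1.255 -0.01 ] w 38.4
t 18.92 tcp [ 616.8 -176.7  219.8] xang 137.56 y [-4.e-03  3.e-04 -1.e+00] j [-0.027  0.422  0.038 -0.    -1.19  -0.713] F [-4.7  2.5  6.5] T [ 0.803  1.422 -0.094] w 38.3
t 19.17 tcp [ 616.7 -176.6  219.8] xang 131.82 y [-4.2e-03  5.0e-04 -1.0e+00] j [-0.027  0.422  0.038 -0.    -1.19  -0.813] F [-6.   4.4  6.3] T [ 0.906  1.419 -0.047] w 38.1
t 19.42 tcp [ 616.5 -176.5  219.7] xang 126.1 y [-4.5e-03  7.0e-04 -1.0e+00] j [-2.70e-02  4.22e-01  3.70e-02 -1.00e-03 -1.19e+00 -9.13e-01] F [-5.7  4.   6.7] T [ 1.028  1.585 -0.033] w 38.3
```

```bash

python3 -m creep '[[[0,0,0],[0,0,-0.05],-1],[[0,0,-0.05],[0,0,-0.1],-1],[[0,0,-0.05],[0,0,-0.1],-1]]' >/dev/null && python3 chk.py && python3 -m creep '[[[0,0,0],[0,0,-0.05],-1],[[0,0,-0.05],[0,0,-0.1],-1],[[0,0,-0.05],[0,0,-0.1],-1]]' >/dev/null && python3 chk.py && python3 -m creep '[[[0,0,0],[0,0,-0.05],-1],[[0,0,-0.05],[0,0,-0.1],-1],[[0,0,-0.05],[0,0,-0.1],-1]]' >/dev/null && python3 chk.py && python3 -m creep '[[[0,0,0],[0,0,-0.05],-1],[[0,0,-0.05],[0,0,-0.1],-1],[[0,0,-0.05],[0,0,-0.1],-1]]' >/dev/null && python3 chk.py;python3 - <<'E'
from h import *
p,d=arm.get_image("side");c=cv2.resize(p[170:230,230:310],None,fx=8,fy=8,interpolation=cv2.INTER_CUBIC);cv2.imwrite("pics/side10.png",c[:,:,::-1])
E
```

```text
t 19.67 tcp [ 616.5 -176.3  219.7] xang 120.37 y [-4.7e-03  9.0e-04 -1.0e+00] j [-2.700e-02  4.220e-01  3.700e-02 -1.000e-03 -1.191e+00 -1.013e+00] F [-5.5  3.9  6.8] T [ 1.156  1.676 -0.019] w 38.6
t 19.92 tcp [ 616.4 -176.2  219.6] xang 114.65 y [-0.0049  0.001  -1.    ] j [-2.700e-02  4.220e-01  3.700e-02 -1.000e-03 -1.191e+00 -1.113e+00] F [-5.4  4.3  7.5] T [ 1.243  1.681 -0.02 ] w 38.5
t 20.17 tcp [ 616.3 -176.1  219.6] xang 108.91 y [-0.005   0.0013 -1.    ] j [-2.700e-02  4.220e-01  3.700e-02 -1.000e-03 -1.191e+00 -1.213e+00] F [-6.2  5.3  7.3] T [ 1.462  1.732 -0.086] w 38.7
t 20.42 tcp [ 616.3 -175.9  219.6] xang 103.19 y [-0.005   0.0015 -1.    ] j [-2.700e-02  4.220e-01  3.700e-02 -1.000e-03 -1.191e+00 -1.313e+00] F [-5.2  5.4  6.5] T [ 1.523  1.735 -0.031] w 38.4
```

View pics/side10.png

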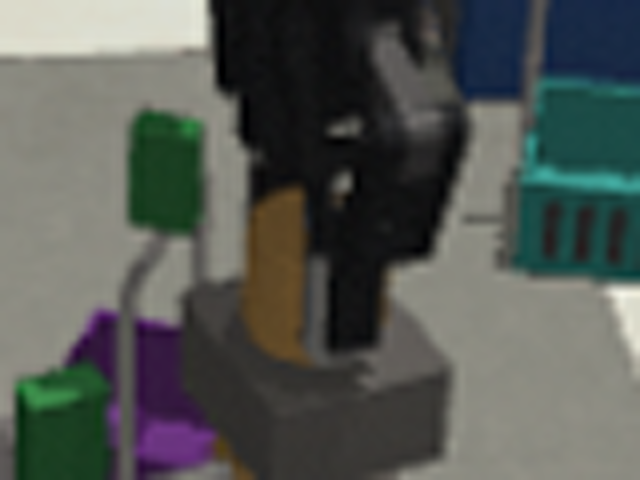

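```bash

python3 -m creep '[[[0,0,0],[0,0,-0.05],-1],[[0,0,-0.05],[0,0,-0.1],-1],[[0,0,-0.05],[0,0,-0.1],-1]]' >/dev/null && python3 chk.py && python3 -m creep '[[[0,0,0],[0,0,-0.05],-1],[[0,0,-0.05],[0,0,-0.1],-1],[[0,0,-0.05],[0,0,-0.1],-1]]' >/dev/null && python3 chk.py && python3 -m creep '[[[0,0,0],[0,0,-0.05],-1],[[0,0,-0.05],[0,0,-0.1],-1],[[0,0,-0.05],[0,0,-0.1],-1]]' >/dev/null && python3 chk.py && python3 -m creep '[[[0,0,0],[0,0,-0.05],-1],[[0,0,-0.05],[0,0,-0.1],-1],[[0,0,-0.05],[0,0,-0.1],-1]]' >/dev/null && python3 chk.py
```

```text
t 20.72 tcp [ 616.3 -175.8  219.4] xang 97.46 y [-0.0051  0.0017 -1.    ] j [-0.027  0.422  0.037 -0.002 -1.191 -1.413] F [-6.6  5.5  8.3] T [ 1.691  1.796 -0.069] w 38.5
t 20.97 tcp [ 616.3 -175.6  219.4] xang 91.73 y [-0.0051  0.0019 -1.    ] j [-0.026  0.422  0.037 -0.002 -1.191 -1.513] F [-6.5  6.7  7.6] T [ 1.817  1.806 -0.071] w 38.5
t 21.22 tcp [ 616.3 -175.5  219.4] xang 86.01 y [-0.0051  0.0021 -1.    ] j [-0.026  0.422  0.037 -0.002 -1.191 -1.613] F [-6.7  6.7  7.4] T [ 1.909  1.773 -0.038] w 38.5
t 21.47 tcp [ 616.3 -175.3  219.3] xang 80.51 y [-0.0054  0.0017 -1.    ] j [-0.026  0.422  0.037 -0.002 -1.191 -1.71 ] F [-6.8  7.4  7.1] T [2.044 1.816 1.017] w 38.6
```

The moment about z jumped to +1.0 N m, so the nut has bottomed out after about 2.5 rad. I'll unwind in fine steps to find the angle where the stop torque vanishes, and use that as the zero for the quarter turn.

```bash

for k in 1 2 3 4 5 6 7; do python3 -m creep '[[[0,0,0],[0,0,0.01],-1],[[0,0,0],[0,0,0.01],-1]]' >/dev/null; python3 chk.py; done
```

```text
t 21.63 tcp [ 616.3 -175.4  219.4] xang 81.16 y [-0.0053  0.0016 -1.    ] j [-0.026  0.422  0.037 -0.002 -1.191 -1.699] F [-6.7  5.9  7.8] T [1.992 1.808 0.838] w 38.5
t 21.8 tcp [ 616.3 -175.4  219.3] xang 81.69 y [-0.0053  0.0017 -1.    ] j [-0.026  0.422  0.037 -0.002 -1.191 -1.689] F [-7.   6.4  7.5] T [1.957 1.863 0.616] w 38.4
t 21.97 tcp [ 616.3 -175.4  219.3] xang 82.22 y [-0.0052  0.0019 -1.    ] j [-0.026  0.422  0.037 -0.002 -1.191 -1.68 ] F [-6.   7.8  7.5] T [1.971 1.869 0.392] w 38.2
t 22.13 tcp [ 616.3 -175.4  219.4] xang 82.74 y [-0.0052  0.002  -1.    ] j [-0.026  0.422  0.037 -0.002 -1.191 -1.671] F [-5.6  6.2  8.2] T [1.973 1.79  0.255] w 38.3
t 22.3 tcp [ 616.3 -175.4  219.3] xang 83.28 y [-0.0051  0.0021 -1.    ] j [-0.026  0.422  0.037 -0.002 -1.191 -1.661] F [-6.2  6.5  7.5] T [1.993 1.774 0.034] w 38.5
t 22.47 tcp [ 616.3 -175.4  219.4] xang 83.83 y [-0.0051  0.0022 -1.    ] j [-0.026  0.422  0.037 -0.002 -1.191 -1.651] F [-6.5  7.2  8. ] T [ 1.951  1.781 -0.05 ] w 38.6
t 22.63 tcp [ 616.3 -175.5  219.4] xang 84.4 y [-0.005   0.0022 -1.    ] j [-0.026  0.422  0.037 -0.002 -1.191 -1.641] F [-6.3  6.3  8. ] T [ 1.98   1.86  -0.059] w 38.6
```

The torque falls linearly to zero at a jaw angle of 83.35°, so the quarter turn ends at 173.4°. I'm at 84.4°, which leaves about +1.554 rad and a 0.74 mm rise.

```bash
python3 -m creep '[[[0,0,0],[0,0,0.04],-1],[[0,0,0],[0,0,0.1],-1],[[0,0,0.1],[0,0,0.17],-1],[[0,0,0.1],[0,0,0.24],-1],[[0,0,0.1],[0,0,0.31],-1],[[0,0,0.2],[0,0,0.38],-1],[[0,0,0.2],[0,0,0.45],-1],[[0,0,0.2],[0,0,0.52],-1],[[0,0,0.3],[0,0,0.59],-1],[[0,0,0.3],[0,0,0.66],-1],[[0,0,0.3],[0,0,0.73],-1],[[0,0,0.4],[0,0,0.8],-1]]'; python3 -m creep '[[[0,0,0],[0,0,0.07],-1],[[0,0,0.1],[0,0,0.14],-1],[[0,0,0.1],[0,0,0.21],-1],[[0,0,0.1],[0,0,0.28],-1],[[0,0,0.2],[0,0,0.35],-1],[[0,0,0.2],[0,0,0.42],-1],[[0,0,0.2],[0,0,0.49],-1],[[0,0,0.3],[0,0,0.56],-1],[[0,0,0.3],[0,0,0.63],-1],[[0,0,0.3],[0,0,0.69],-1],[[0,0,0.3],[0,0,0.73],-1],[[0,0,0.3],[0,0,0.73],-1]]'; python3 chk.py
```

```text
clock: 23.63
position: [616.6, -176.5, 219.8]
ee_rot: [-0.295, -0.641, 0.642, 0.298]
contact_force: [-5.5, 2.9, 5.6]
gripper_width: 38.3
clock: 24.63
position: [617.6, -177.1, 220.2]
ee_rot: [-0.048, -0.705, 0.706, 0.049]
contact_force: [-3.8, 1.4, 4.9]
gripper_width: 38.8
t 24.63 tcp [ 617.6 -177.1  220.2] xang 172.11 y [-2.e-03 -4.e-04 -1.e+00] j [-0.028  0.423  0.039  0.    -1.189 -0.11 ] F [-3.8  1.4  4.9] T [0.435 0.928 0.053] w 38.8
```

```bash
python3 -m creep '[[[0,0,0],[0,0,0.012],-1],[[0,0,0],[0,0,0.023],-1],[[0,0,0],[0,0,0.023],-1],[[0,0,0],[0,0,0.023],-1],[[0,0,0],[0,0,0.023],-1]]'; python3 chk.py; python3 - <<'E'
from h import *
np.set_printoptions(precision=1,suppress=True)
p,d=arm.get_image("side")
cv2.imwrite("pics/side11.png",cv2.resize(p[160:310,180:330],None,fx=4,fy=4,interpolation=cv2.INTER_CUBIC)[:,:,::-1])
q,u,v=cloud("side",d,d>0);h=cv2.cvtColor(p,cv2.COLOR_RGB2HSV)[v,u]
def sel(c,r,z0,z1): return (np.hypot(*(q[:,:2]-np.array(c)).T)<r)&(q[:,2]>z0)&(q[:,2]<z1)
a=q[sel((543,-203),30,175,230)&(h[:,0]>50)&(h[:,0]<75)&(h[:,1]>120)];print("tab",len(a),a.mean(0),a.min(0),a.max(0))
r=q[sel((618,-177),21,244,256)&((h[:,0]<9)|(h[:,0]>172))&(h[:,1]>150)&(h[:,2]>70)];print("red",len(r),r)
if len(r): print(np.degrees(np.arctan2(*(r.mean(0)-[619.4,-177.3,0])[[1,0]])))
p,d=arm.get_image("top");cv2.imwrite("pics/top11.png",p[:,:,::-1])
E
```

```text
clock: 25.05
position: [617.6, -177.1, 220.2]
ee_rot: [-0.04, -0.706, 0.706, 0.042]
contact_force: [-2.5, 1.3, 4.8]
gripper_width: 38.6
t 25.05 tcp [ 617.6 -177.1  220.2] xang 173.35 y [-1.9e-03 -4.0e-04 -1.0e+00] j [-0.028  0.423  0.039  0.    -1.189 -0.089] F [-2.5  1.3  4.8] T [0.396 0.812 0.047] w 38.6
tab 181 [ 544.8 -210.7  207. ] [ 533.9 -217.3  183.9] [ 555.9 -197.4  224.4]
red 0 []
```

View pics/side11.png

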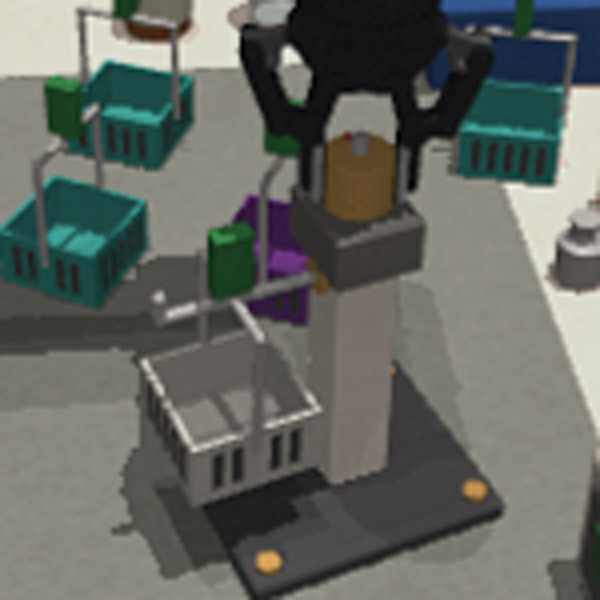

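View pics/top11.png

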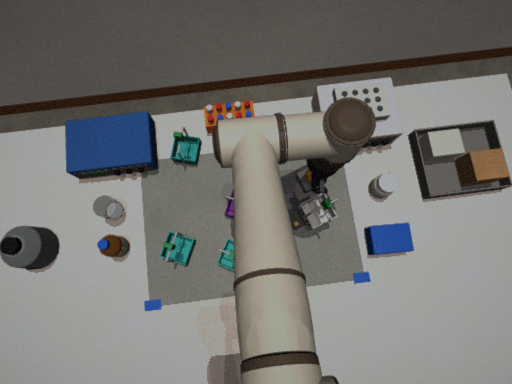

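The last pictures show the basket hanging still: its tab is at side crop (230,260), and its measured position hasn't changed since release. The nut is gripped with the red mark at crop (348,136), where the turn count predicts it. The bystanders and look-alikes I can see in the two views are where they started. I'm handing in.

```bash
python3 -c "
from h import *
tool();print(arm.job_done())"
```

```text
t 25.15 tcp [ 617.6 -177.1  220.2] xang 173.35 y [-2.e-03 -4.e-04 -1.e+00] j [-2.800e-02  4.230e-01  3.900e-02  1.000e-03 -1.189e+00 -8.900e-02] F [-3.3  2.7  5.4] T [ 0.402  0.867 -0.025] w 38.4
the job is handed in; nothing more can be done
None
```

I hung the grey metal basket on the hook and let go of it. Then I screwed the nut clockwise about 2.45 rad to its hard stop and backed it off a quarter turn. I handed in at 25.2 s, still gripping the nut.

**Basket:** its tab measured the same place in the side view right after release and at the end, so it hangs still. Tab heights in that view fit a bar on the seat.

**Nut:** at the stop the moment about z rose to about 1.0 N m. Unwinding brought it to zero at a jaw angle of 83.35°, and I finished at 173.35°, which is 90.0° off. The red mark agrees with no slip, but only to a few degrees, because the fingers hid it at times and my colour mask for it found nothing in the last picture.

**Disagreements:** the two cameras differed by about 1.6 mm on the nut's position, so I used the average. The grip was slightly off the nut's axis, giving side forces up to about 8 N while turning, far below the limits.

**Everything else:** what I could see in the last two views was where it started. The arm hid part of the top view, and I didn't measure those objects again.

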